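# Top up the gravity-feed can rack

### The arm

A 6-joint arm with a two-finger parallel gripper is mounted at the origin on a cart in front of the work surface, level with it; the furniture and walls round the work are solid. World frame = base frame: x ahead of the robot, y to its left, z up, the work surface at z = 0. Lengths are in mm, angles in degrees, forces in N, time in s.
With the tool pointing down it reaches from about 350 to 725 mm from the base axis. Payload 6 kg.
Tool frame: the origin (TCP) lies at the very end of the fingers, on their centre line; the grasp point (between the pads) lies 19 mm behind it; z points along the fingers, y is the direction in which the jaws open and shut (so a half turn about z gives the same grasp; the last joint's range is limited). The gripper opens to 85 mm and grips with 20 to 120 N. Pads are 22 mm wide; open, the fingers measure 114 mm over their backs; the gripper's body (76 mm by 85 mm) begins 54 mm behind the grasp point. The pads swing forward as they close: fully open they stand 13 mm farther back than shut.
Start: joints at [86.958, 2.303, 4.859, 0, -92.561, -19.12], TCP at [226.309, 555.66, 231.261] pointing down, gripper open.
Joint ranges: [-146.85, 146.85], [-73.84, 115.35], [-62.03, 85.46], [-188.31, 113.3], [-161.28, -10.13], [-171.36, 171.36]. Speed limits (degrees/s): [147.25, 147.25, 172.46, 180, 180, 180].

### API

Orientations are given as [roll, pitch, yaw] about the fixed x, y, z axes, in that order (R = Rz(yaw) Ry(pitch) Rx(roll)).
In Python, from workcell import robot gives the robot as it stands. Calls block until the motion is done:
- robot.move_pose(position, orientation): joint-space move of the TCP to a pose.
- robot.movel(position, attitude=None, max_speed=150): straight line of the TCP; attitude=None keeps the orientation; max_speed is the mean speed in mm/s.
- robot.goto_joints(angles): joint-space move.
- robot.move_gripper(opening, squeeze=None): finger opening in mm; squeeze is the grip in N (None keeps the last); returns when the fingers have stopped.
- robot.dwell(seconds).
- robot.solve_ik(position, orientation): joint angles nearest the present ones, or None.
- robot.capture(name): name is "scene" or "top" or "wrist"; returns the picture (480x640x3 uint8, red, green, blue); there is no depth.
- robot.camera_model(name): a dict with "fx", "fy", "cx", "cy" (pixels), "rvec" (rotation vector, rad) and "tvec" (3), from world to camera coordinates, as OpenCV has them. Camera axes: x right, y down, z forward; pixel columns grow to the right and rows downward; lengths in mm; the calibration is good to about 2 mm. A picture is of the moment at which its call begins: read the wrist's pose just before it. camera_model takes no time and is no camera call; for the wrist camera it gives the pose at the moment of the call.
A pose or a line that the arm cannot do raises robot.MotionError and nothing moves.
- robot.hand_in(): hands the job in, once; it reports no verdict.
Readings, each from a call of its own:
- robot.current_time_s(): time.
- robot.current_qpos(): joint angles.
- robot.current_joint_vel(): joint speeds.
- robot.current_joint_torque(): joint torques, N m.
- robot.current_ee_pos(): TCP position.
- robot.current_tool_rot(): TCP orientation.
- robot.current_wrist_force(): force on the tool from outside, world axes, zero at the start.
- robot.current_torque(): the same for the moment, N m.
- robot.current_opening(): finger opening in mm.
Only numpy, scipy, OpenCV 4.12 (cv2) and the standard library are available. Lean on these libraries where they do the work, as an engineer would, in place of code of your own. Each camera call takes 0.05 s, during which the arm holds its last target.

### The job

Top up the can rack with the two tins from the draining mat: lay the red tin, which expires first, on the rack's top track, then the yellow one, so that each rolls to the back, drops and comes to rest in the bottom track. In the end the tins must queue up in the order they are to be used: blue (already there) at the front stop, red behind it, yellow last. Leave the jar, mug and pepper mill where they are.

Things in the scene. Friction and masses are not known exactly. Their poses are not given: they have to be found in the camera images.
- can_rack: can rack of dark wire, fixed, 330 mm long (x), 111 wide (y), 197 high. Origin on the worktop at mid width; x axis from the front (x = -0.177, stop where tins are taken out, facing roughly the robot) to the back (x = +0.150); z up. Tins lie across it, their length along its y axis, between side wires 98 mm apart clear, and roll along x. Bottom track falls 8 degrees to the front stop
- rack_load (a point): loading point on the top track: midway between its two rails (52 mm apart), level with their tops, at x = -0.045, y = 0, z = 0.145 of the rack, axes as the rack's. A tin on the rails here has its centre 27 mm higher. A tin let go here rolls off toward the back and needs about 1.5 s to come to rest below; until the open fingers are raised clear, the finger on the back side holds it
- rack_drop (a point): back end of the top track: midway between its rails, level with their tops, at x = 0.080, z = 0.121 of the rack. The top track is open above and falls 11 degrees from its front end (x = -0.135, rail tops at z = 0.163, 10 mm lip) to here; its side wires stand up to z = 0.197 at the front, falling to 0.186 at the back. Behind it, x = 0.083 to 0.147, is the gap where tins drop to the bottom track
- tin_red: red food tin, a cylinder 54 mm in diameter and 84 mm long with metal ends, about 0.2 kg; origin at its centre, its y axis along the tin's length (x and z turn as it rolls). With narrow green and white stripes. At the start it lies on the draining mat
- tin_yellow: yellow food tin, a cylinder 54 mm in diameter and 84 mm long with metal ends, about 0.2 kg; origin at its centre, its y axis along the tin's length (x and z turn as it rolls). With narrow green and white stripes. At the start it lies on the draining mat
- tin_blue: blue food tin, a cylinder 54 mm in diameter and 84 mm long with metal ends, about 0.2 kg; origin at its centre, its y axis along the tin's length (x and z turn as it rolls). With narrow grey and white stripes. It already lies in the bottom track of the rack against the front stop and stays there
- drain_mat: grey ribbed draining mat, fixed, 280 mm (x) by 200 mm (y), base 4 mm thick, origin under its centre on the worktop. Ribs run along its y axis, 24 mm apart, their tops 9 mm above the worktop. The two tins lie between ribs, along the mat's y axis, 120 mm apart centre to centre along its x axis (at x = -0.060 and +0.060; which is where varies), centres 34 mm above the worktop
- honey_jar: jar with a red lid, 65 mm wide, 100 mm high, origin under its centre; leave it alone
- mug: green mug, 91 mm high, 117 mm wide over its handle, origin under its centre; leave it alone
- pepper_mill: wooden pepper mill, 58 mm wide, 170 mm high, origin under its centre; leave it alone
Not all that is in view belongs to the job. What is shaped like the tin_blue but purple is not meant.

How it is judged:
By the outcome, as a careful person would: the job done as asked, in the order asked, and still so for the second after the job is handed in, with the robot touching nothing.
It also fails if it takes over 51 s, if anything falls off the work surface, if the arm or the gripper's body presses on something with over 40 N, if the wrist force passes 120 N, or if a joint passes its speed limit or range.

## Working session

There is one attempt and no reset: what is moved stays moved. The work goes in short steps, each a Python script; the robot and the scene stay as the last script left them, time stands still between calls to the robot, and variables do not carry over. Pictures are saved under pics/ and viewed, and the job is handed in when it is done.

```bash
ls; mkdir -p pics
cat > h.py <<'E'
import numpy as np, cv2
from workcell import robot
def cam(n):
    c=robot.camera_model(n); K=np.array([[c['fx'],0,c['cx']],[0,c['fy'],c['cy']],[0,0,1.]])
    R=cv2.Rodrigues(np.array(c['rvec'],float))[0]; t=np.array(c['tvec'],float).ravel(); return K,R,t
def ray(m,px):
    K,R,t=m; d=R.T@np.linalg.inv(K)@np.array([px[0],px[1],1.]); return -R.T@t,d/np.linalg.norm(d)
def onplane(m,px,z):
    o,d=ray(m,px); return o+d*(z-o[2])/d[2]
def proj(m,P):
    K,R,t=m; q=(R@np.atleast_2d(np.array(P,float)).T).T+t; q=(K@q.T).T; return q[:,:2]/q[:,2:]
def save(n,im): cv2.imwrite('pics/'+n,cv2.cvtColor(im,cv2.COLOR_RGB2BGR))
E
python3 - <<'E'
from h import *
print(robot.current_time_s(), robot.current_tool_rot())
for n in ("scene","top","wrist"):
    m=cam(n); im=robot.capture(n); save(n+'0.png',im); np.save(n+'0.npy',im)
    K,R,t=m; np.savez(n+'0m.npz',K=K,R=R,t=t); print(n,-R.T@t,R[2],K[0,0])
E
```

```text
pics
0.0 [ 1.79899193e+02 -7.70201877e-03 -2.21589774e+01]
scene [168.37009074 589.65758807 882.7278494 ] [ 0.35231255 -0.55420141 -0.75414631] 506.3436705141332
top [ 365.12218702   -7.36940966 1073.13149161] [ 0.19123059 -0.00113722 -0.98154448] 537.3713904508709
wrist [297.71308952 525.21547735 373.40240141] [-0.28050221  0.11324573 -0.95314947] 415.22255224202803
```

View pics/scene0.png

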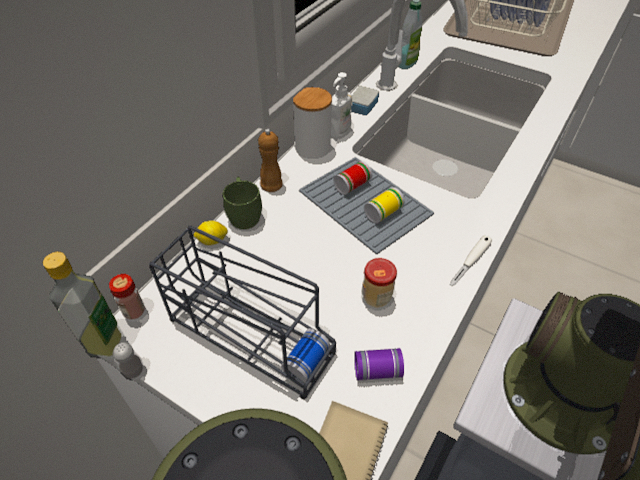

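View pics/top0.png

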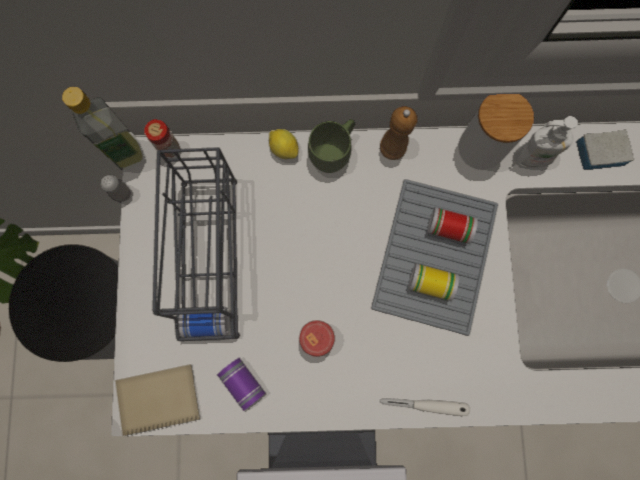

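View pics/wrist0.png

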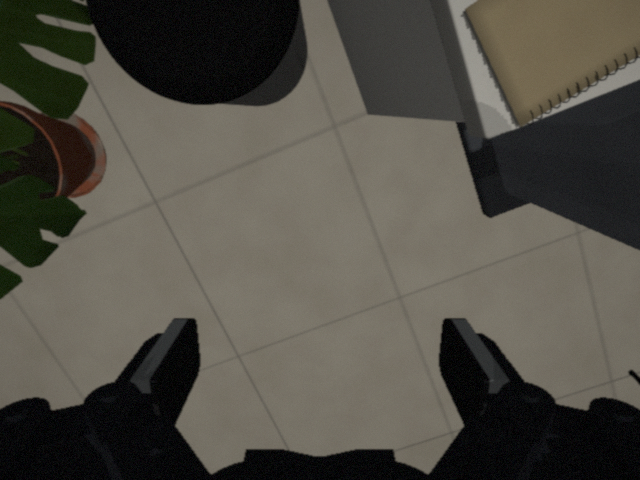

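Run:
```python
from h import *
M={n:(lambda z:(z['K'],z['R'],z['t']))(np.load(n+'0m.npz')) for n in('scene','top')}
for n in M:
    im=np.load(n+'0.npy'); hsv=cv2.cvtColor(im,cv2.COLOR_RGB2HSV); H,S,V=cv2.split(hsv)
    for nm,mk in (('red',((H<6)|(H>174))&(S>180)&(V>90)),('yel',(H>22)&(H<33)&(S>180)&(V>110)),('blue',(H>108)&(H<122)&(S>150)&(V>70)),('green',(H>40)&(H<75)&(S>120)&(V>60)),('jarlid',((H<6)|(H>174))&(S>100)&(V>90))):
        k,l,st,c=cv2.connectedComponentsWithStats(mk.astype(np.uint8))
        for i in range(1,k):
            if st[i,4]>40:
                r=cv2.minAreaRect(np.argwhere(l==i)[:,::-1].astype(np.float32))
                print(n,nm,c[i].round(1),st[i,4],'rect',np.round(r[0],1),np.round(r[1],1),round(r[2],1),'z34',onplane(M[n],r[0],34).round(1))
im=np.load('top0.npy')
save('rack_c.png',cv2.resize(im[140:350,140:250],None,fx=2.8,fy=2.8,interpolation=cv2.INTER_CUBIC))
save('mat_c.png',cv2.resize(im[170:340,365:505],None,fx=3.5,fy=3.5,interpolation=cv2.INTER_CUBIC))
im=np.load('scene0.npy')
save('rack_s.png',cv2.resize(im[215:400,140:345],None,fx=3.2,fy=3.2,interpolation=cv2.INTER_CUBIC))
```

```text
scene red [356.  173.9] 255 rect [355.5 174.4] [18.  16.6] 60.3 z34 [ 605.6 -284.8   34. ]
scene red [376.9 277.7] 80 rect [378.2 275.7] [30.5 14.1] 25.7 z34 [406.4 -30.   34. ]
scene red [120.5 283. ] 190 rect [120.3 282.6] [16.5 23.3] 63.4 z34 [851.4 274.7  34. ]
scene yel [387.8 201.5] 308 rect [387.5 201.7] [20.2 18.3] 58.0 z34 [ 492.1 -239.9   34. ]
scene yel [212.8 228.1] 300 rect [212.6 227.5] [27.6 13.5] 20.6 z34 [791.1  50.5  34. ]
scene yel [202.5 237.6] 102 rect [202.5 238. ] [19.7  5.8] 26.6 z34 [789.2  87.4  34. ]
scene blue [305.5 346.2] 140 rect [304.  346.6] [17.8 23. ] 58.0 z34 [445.8 194.8  34. ]
scene blue [313.8 358.7] 120 rect [313.2 356.8] [17.  20.5] 45.0 z34 [419.6 203.3  34. ]
scene green [397.1 196.1] 44 rect [396.6 196.2] [20.2  4.9] 57.1 z34 [ 482.5 -268.8   34. ]
scene jarlid [355.7 173.7] 313 rect [355.2 174.3] [18.5 20.6] 60.3 z34 [ 606.5 -284.6   34. ]
scene jarlid [380.3 270.2] 572 rect [380.5 270.6] [31.8 24.7] 14.0 z34 [408.8 -44.7  34. ]
scene jarlid [120.3 282.5] 211 rect [120.5 282. ] [18. 23.] 90.0 z34 [852.2 273.3  34. ]
top red [156.1 130. ] 1
[... 329 characters left out ...]
 [434.4 281.3] 556 rect [434.2 281.3] [23.4 24.6] 15.3 z34 [ 494.5 -232.7   34. ]
top blue [200.1 315.5] 71 rect [200.5 316. ] [ 4. 21.] 90.0 z34 [440.1 221.1  34. ]
top blue [200.8 326.8] 249 rect [200.8 326.3] [14.6 22.1] 86.4 z34 [420.4 220.2  34. ]
top green [468.6 228.8] 46 rect [468.7 229.2] [ 2.9 22.8] 14.0 z34 [ 596.5 -308.    34. ]
top green [450.2 284.8] 65 rect [450.2 285.2] [ 3.5 23. ] 13.4 z34 [ 486.2 -263.    34. ]
top jarlid [155.3 129.5] 232 rect [155.  129.5] [20.5 21.9] 45.0 z34 [825.2 320.4  34. ]
top jarlid [453.4 224.2] 563 rect [452.7 223.8] [26.4 24. ] 14.0 z34 [ 608.3 -277.2   34. ]
top jarlid [317.1 337.9] 852 rect [316.5 338. ] [34. 33.] 90.0 z34 [392.2  -0.9  34. ]
```

View pics/rack_c.png

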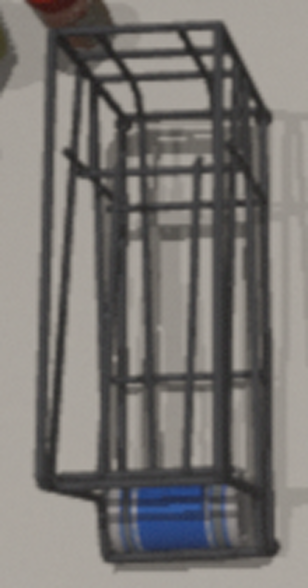

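View pics/mat_c.png

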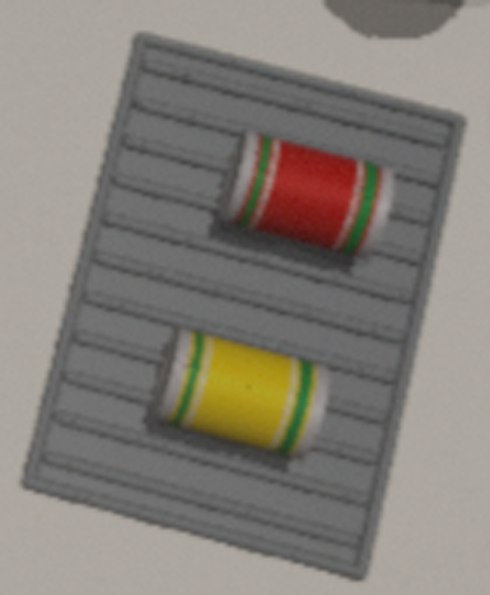

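View pics/rack_s.png

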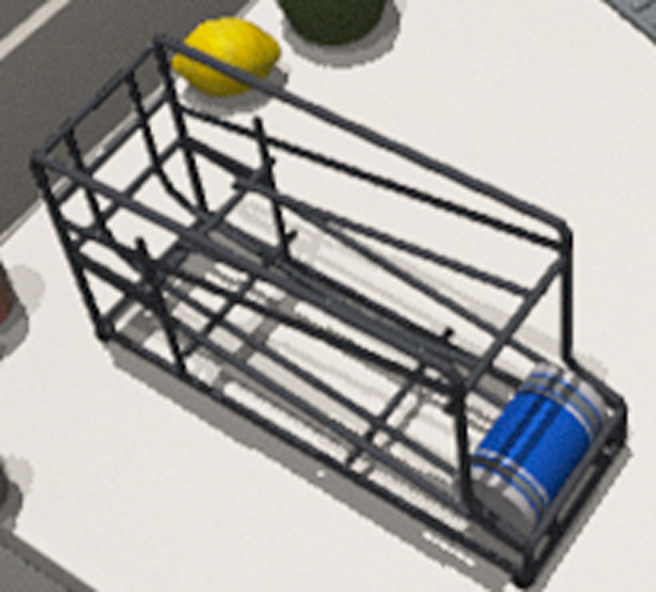

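```bash
cat >> h.py <<'E'
def tri(obs):
    A=np.zeros((3,3));b=np.zeros(3);L=[]
    for m,p in obs:
        o,d=ray(m,p);Q=np.eye(3)-np.outer(d,d);A+=Q;b+=Q@o;L.append((o,d))
    X=np.linalg.solve(A,b); return X,[np.linalg.norm(np.cross(X-o,d)) for o,d in L]
def tincen(m,px,ax,z=34):
    o,d=ray(m,px); n=-d-ax*(-d@ax); n/=np.linalg.norm(n)
    P=o+d*((z+27*n[2]-o[2])/d[2]); return P-27*n
def M0(n):
    z=np.load(n+'0m.npz'); return z['K'],z['R'],z['t']
E
python3 - <<'E'
from h import *
S,T=M0('scene'),M0('top')
a=np.radians(-22); ax=np.array([-np.sin(a),np.cos(a),0])
for nm,ps,pt in(('red',(355.5,174.2),(453.4,224.4)),('yel',(387.6,201.6),(434.3,281.3))):
    print(nm,tincen(S,ps,ax).round(1),tincen(T,pt,ax).round(1))
s=lambda x,y:(x/3.2+140-.3,y/3.2+215-.3); t=lambda x,y:(x/2.8+140-.3,y/2.8+140-.3)
for nm,ps,pt in(('FL',s(460,382),t(42,482)),('FR',s(567,230),t(235,478)),('BL',s(40,160),t(55,28)),('BR',s(160,40),t(222,25)),('bFL',s(525,578),t(107,555)),('bFR',s(622,402),t(273,548))):
    X,e=tri([(S,ps),(T,pt)]); print(nm,X.round(1),np.round(e,1))
E
```

```text
red [ 611.8 -270.9   34. ] [ 608.5 -274.8   34. ]
yel [ 498.4 -224.9   34. ] [ 496.1 -229.    34. ]
FL [437.4 263.5 183.9] [0.9 0.9]
FR [440.7 152.2 178.7] [3.1 3.1]
BL [724.1 267.1 171.9] [1.7 1.7]
BR [724.6 162.2 174.2] [0.9 0.9]
bFL [399.4 268.6  13.5] [1.1 1.1]
bFR [403.2 151.4  32.7] [2. 2.]
```

Run:
```python
from h import *
for nm,p,y in (('view',(575,170,320),91),('red',(608,-274,15),68),('redup',(608,-274,200),68),('yel',(496,-228,15),68),('load',(529,210,160),91),('loadup',(529,210,290),91)):
    for yy in (y,y-180):
        q=robot.solve_ik(list(p),[180,0,yy]); print(nm,yy,None if q is None else np.round(q,0))
```

```text
view 91 [  36.    4.   16.    0. -102.  145.]
view -89 [  36.    4.   16.    0. -102.  -35.]
red 68 [ -7.  17.  -2.   0. -71. 165.]
red -112 [ -7.  17.  -2.   0. -71. -15.]
redup 68 [ -7.  12.  13.   0. -90. 165.]
redup -112 [ -7.  12.  13.   0. -90. -15.]
yel 68 [ -4.  -1. -21.   0. -70. 162.]
yel -112 [ -4.  -1. -21.   0. -70. -18.]
load 91 [ 42.  -2.  -7.   0. -85. 139.]
load -89 [ 42.  -2.  -7.   0. -85. -41.]
loadup 91 [ 42.  -2.   7.   0. -99. 139.]
loadup -89 [ 42.  -2.   7.   0. -99. -41.]
```

Run:
```python
from h import *
robot.move_pose([575,240,330],[180,0,-89])
robot.dwell(0.15)
K,R,t=cam('wrist'); im=robot.capture('wrist'); np.savez('w10m.npz',K=K,R=R,t=t); save('w1.png',im); np.save('w1.npy',im)
print(robot.current_time_s(),robot.current_ee_pos(),robot.current_tool_rot(),-R.T@t)
```

```text
2.1 [574.62002126 240.80515886 329.79162613] [ 1.79983205e+02 -8.58325833e-03 -8.89163680e+01] [575.59873985 162.10451857 472.77371576]
```

View pics/w1.png

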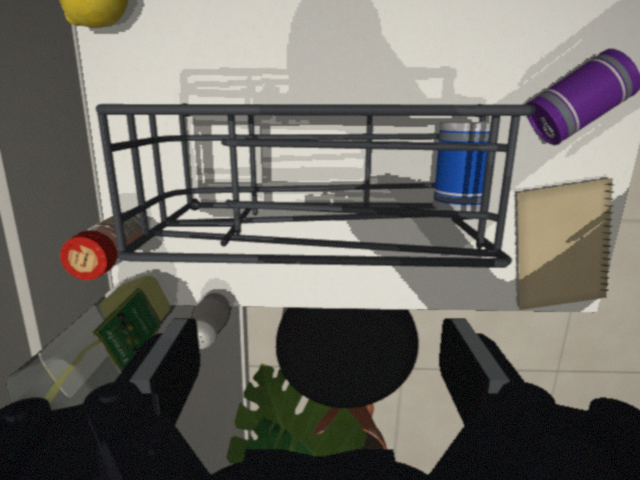

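Run:
```python
from h import *
z=np.load('w10m.npz');W=(z['K'],z['R'],z['t'])
im=np.load('w1.npy'); g=cv2.cvtColor(im,cv2.COLOR_RGB2GRAY)
save('w1c.png',cv2.resize(im[80:280,80:560],None,fx=1.66,fy=1.66,interpolation=cv2.INTER_CUBIC))
for c in list(range(140,520,20)):
    col=g[95:275,c]; r=np.where(col<85)[0]+95
    runs=np.split(r,np.where(np.diff(r)>1)[0]+1); print(c,[(int(a[0]),int(a[-1])) for a in runs if len(a)])
```

```text
140 [(105, 113), (140, 145), (169, 247), (253, 260)]
160 [(105, 113), (137, 141), (167, 207), (223, 236), (253, 260)]
180 [(105, 122), (135, 140), (190, 194), (209, 214), (220, 225), (232, 236), (254, 260)]
200 [(105, 114), (136, 140), (187, 192), (203, 207), (220, 225), (233, 237), (254, 261)]
220 [(105, 114), (136, 139), (187, 191), (203, 207), (219, 225), (234, 239), (254, 261)]
240 [(105, 114), (136, 145), (187, 191), (202, 208), (213, 223), (235, 240), (255, 261)]
260 [(105, 115), (134, 146), (186, 191), (202, 208), (217, 221), (237, 241), (255, 262)]
280 [(105, 115), (135, 146), (186, 190), (203, 208), (216, 220), (238, 242), (255, 262)]
300 [(105, 115), (135, 146), (186, 190), (203, 209), (216, 220), (239, 243), (256, 262)]
320 [(105, 115), (135, 146), (185, 190), (202, 211), (215, 219), (240, 245), (256, 263)]
340 [(105, 115), (135, 147), (185, 190), (202, 212), (214, 219), (241, 246), (256, 263)]
360 [(105, 115), (135, 147), (184, 189), (202, 218), (242, 247), (257, 264)]
380 [(105, 115), (135, 138), (142, 148), (183, 188), (202, 218), (243, 249), (257, 264)]
400 [(105, 115), (134, 138), (142, 148), (183, 188), (202, 217), (244, 251), (257, 265)]
420 [(105, 114), (134, 138), (143, 148), (182, 188), (202, 217), (245, 252), (257, 266)]
440 [(105, 114), (122, 124), (127, 190), (194, 217), (246, 253), (257, 266)]
460 [(105, 116), (132, 132), (141, 192), (197, 204), (211, 226), (247, 254), (258, 266)]
480 [(105, 121), (132, 192), (197, 204), (207, 256), (258, 267)]
500 [(105, 115), (144, 150), (200, 266)]
```

View pics/w1c.png

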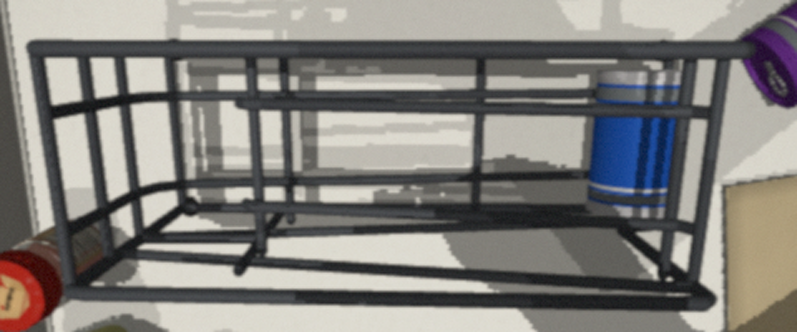

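Run:
```python
from h import *
z=np.load('w10m.npz');W=(z['K'],z['R'],z['t'])
def rimz(x): # world x approx
    xr=(x-574)/1000; return 193.7+( -11)*(xr+.135)/.285
def railz(x):
    xr=(x-574); return 121-3+(80-xr)*np.tan(np.radians(11))
def P(px,f):
    zz=185
    for _ in range(6): X=onplane(W,px,zz); zz=f(X[0])
    return X
for nm,L,f in(('rim-y',[(140,109),(240,109.5),(500,109.8)],rimz),('rim+y',[(140,256.5),(200,257.5),(300,259),(400,261),(480,262.5)],rimz),
 ('rail-y',[(232,142),(300,143.3),(400,145.2),(480,147)],railz),('rail+y',[(250,205),(300,206)],railz)):
    for p in L: print(nm,p,P(p,f).round(1))
print('cornerBR',P((100,109),rimz),'BL',P((122,257),rimz),'FL',P((508,261),rimz))
print('railend',P((223,142),railz), 'front bar', P((516,170),rimz))
# overlay
def ov(o,yaw,name):
    c,s=np.cos(np.radians(yaw)),np.sin(np.radians(yaw)); Rr=np.array([[c,-s,0],[s,c,0],[0,0,1]])
    im=cv2.resize(np.load('w1.npy')[80:280,80:560],None,fx=1.66,fy=1.66)
    for a,b in [((-135,-52.3,193.7),(150,-52.3,182.7)),((-135,52.3,193.7),(150,52.3,182.7)),((-135,-26,160),(80,-26,118)),((-135,26,160),(80,26,118)),((-135,-52,193.7),(-135,52,193.7)),((-45,-40,145),(-45,40,145))]:
        q=proj(W,[(Rr@np.array(v,float)+[o[0],o[1],0]) for v in(a,b)]); q=((q-80+.5)*1.66-.5)
        cv2.line(im,tuple(int(v) for v in q[0].round()),tuple(int(v) for v in q[1].round()),(255,0,0),1)
    save(name,im)
ov((574,211),1.0,'ov1.png')
```

```text
rim-y (140, 109) [694.5 163.6 183.8]
rim-y (240, 109.5) [627.8 162.6 186.4]
rim-y (500, 109.8) [459.8 159.6 192.9]
rim+y (140, 256.5) [706.4 267.7 183.4]
rim+y (200, 257.5) [661.5 267.  185.1]
rim+y (300, 259) [587.8 265.7 188. ]
rim+y (400, 261) [515.4 264.8 190.8]
rim+y (480, 262.5) [458.4 264.1 193. ]
rail-y (232, 142) [647.7 188.6 119.2]
rail-y (300, 143.3) [590.8 187.7 130.3]
rail-y (400, 145.2) [513.1 186.6 145.4]
rail-y (480, 147) [455.6 185.9 156.6]
rail+y (250, 205) [634.  241.1 121.9]
rail+y (300, 206) [590.5 239.2 130.3]
cornerBR [721.58430239 164.11720171 182.79323746] BL [719.98221543 268.55733197 182.85507239] FL [438.81377285 262.24544987 193.70718774]
railend [655.51760558 188.86226547 117.70501767] front bar [443.55752957 197.64335728 193.52409537]
```

View pics/ov1.png

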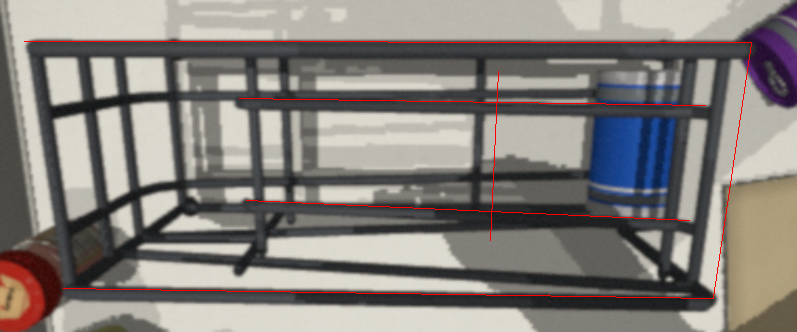

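Run:
```python
from h import *
robot.move_pose([568,-211,200],[180,0,-112])
robot.dwell(0.15)
K,R,t=cam('wrist'); im=robot.capture('wrist'); np.savez('w20m.npz',K=K,R=R,t=t); save('w2.png',im); np.save('w2.npy',im)
print(robot.current_time_s(),robot.current_ee_pos(),robot.current_tool_rot(),-R.T@t)
W=(K,R,t)
hsv=cv2.cvtColor(im,cv2.COLOR_RGB2HSV); H,S,V=cv2.split(hsv)
for nm,mk in (('red',((H<6)|(H>174))&(S>150)&(V>60)),('yel',(H>22)&(H<33)&(S>150)&(V>80)),('green',(H>40)&(H<80)&(S>120)&(V>40))):
    k,l,st,c=cv2.connectedComponentsWithStats(mk.astype(np.uint8))
    for i in range(1,k):
        if st[i,4]>100:
            r=cv2.minAreaRect(np.argwhere(l==i)[:,::-1].astype(np.float32))
            print(nm,c[i].round(1),st[i],'rect',np.round(r[0],1),np.round(r[1],1),round(r[2],1))
            for a in (-22,):
                A=np.radians(a); ax=np.array([-np.sin(A),np.cos(A),0]); print(a,tincen(W,r[0],ax).round(1))
```

```text
4.0167 [ 568.41081212 -210.25783266  200.20475782] [-1.79980859e+02  8.66446349e-03 -1.11927185e+02] [ 538.91045613 -283.36138     343.27104353]
red [230.4 110.1] [195 107  72   8 126] rect [230.5 110.1] [ 1.9 71.3] 85.0
-22 [ 597.8 -306.9   34. ]
red [233.5 124.1] [198 121  71   8 111] rect [233.  124.2] [ 1.7 70.3] 84.4
-22 [ 600.  -298.3   34. ]
red [238.2 162.5] [ 199  126   78   73 4655] rect [237.8 162.8] [68.7 71.2] 82.9
-22 [ 607.6 -274.4   34. ]
yel [402.7 111.1] [366 107  74   9 183] rect [402.5 111.1] [ 2.7 73.4] 84.9
-22 [ 484.7 -260.7   34. ]
yel [403.6 124.6] [366 120  74   8 166] rect [402.6 124.6] [ 3.2 73.3] 85.2
-22 [ 487.3 -252.7   34. ]
yel [407.5 160.7] [ 367  127   74   72 4093] rect [405.1 163.9] [68.  74.6] 85.1
-22 [ 493.5 -227.7   34. ]
green [232.1 117.2] [195 110  76  16 733] rect [232.5 117. ] [10.3 75. ] 84.8
-22 [ 598.3 -302.5   34. ]
green [402.8 118. ] [366 110  75  16 739] rect [402.9 118.1] [10.6 74.8] 85.0
-22 [ 485.8 -256.5   34. ]
green [244.6 205.6] [211 196  69  16 407] rect [245.3 204.9] [ 9.8 68.9] 83.3
-22 [ 614.8 -246.1   34. ]
green [408.  206.2] [372 198  69  13 382] rect [406.2 205.2] [10.5 68.3] 86.6
-22 [ 501.5 -200.3   34. ]
```

View pics/w2.png

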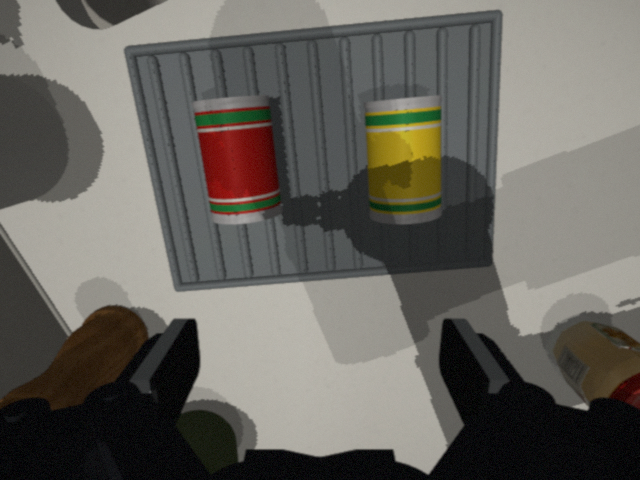

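Run:
```python
from h import *
z=np.load('w20m.npz');W=(z['K'],z['R'],z['t'])
C=[onplane(W,p,4) for p in((127,48),(500,12),(492,264),(178,289))]
for i in range(4):
    d=C[(i+1)%4]-C[i]; print(C[i].round(1),np.linalg.norm(d).round(1),np.degrees(np.arctan2(d[1],d[0])).round(1))
for yw in(-16,-15):
    A=np.radians(yw); ax=np.array([-np.sin(A),np.cos(A),0])
    for g1,g2,c in(((232.5,117),(245.3,204.9),(237.8,162.8)),((402.9,118.1),(406.2,205.2),(405.1,163.9))):
        a,b=tincen(W,g1,ax),tincen(W,g2,ax); d=b-a; print(yw,((a+b)/2).round(1),tincen(W,c,ax).round(1),np.linalg.norm(d).round(1),np.degrees(np.arctan2(-d[0],d[1])).round(1))
```

```text
[ 656.  -377.9    4. ] 276.2 163.0
[ 391.9 -297.4    4. ] 196.8 73.6
[ 447.4 -108.6    4. ] 277.3 -17.0
[ 712.6 -189.5    4. ] 196.7 -106.7
-16 [ 607.1 -273.9   34. ] [ 608.1 -274.    34. ] 58.7 -16.9
-16 [ 493.8 -229.    34. ] [ 493.7 -228.3   34. ] 58.3 -16.2
-15 [ 607.1 -273.8   34. ] [ 608.2 -273.9   34. ] 58.7 -17.0
-15 [ 493.9 -229.1   34. ] [ 493.7 -228.4   34. ] 58.3 -16.3
```

Run:
```python
from h import *
robot.move_pose([607.3,-274,100],[180,0,-106.9])
robot.movel([607.3,-274,15.5],max_speed=120)
robot.dwell(0.1)
print(robot.current_time_s(),robot.current_ee_pos(),robot.current_tool_rot(),robot.current_wrist_force())
robot.move_gripper(50,40)
print(robot.current_opening(),robot.current_time_s(),robot.current_wrist_force())
robot.movel([607.3,-274,150],max_speed=150)
K,R,t=cam('wrist'); im=robot.capture('wrist');save('w3.png',im)
print(robot.current_opening(),robot.current_time_s(),robot.current_wrist_force(),robot.current_ee_pos())
```

```text
5.5333 [ 608.12887446 -274.21045847   17.0784937 ] [-1.79862722e+02  3.09226720e-03 -1.06893829e+02] [ 0.58798818 -0.93480614 -0.31442068]
52.724469027076076 5.9333 [-2.79508013  2.31945571  4.5554016 ]
52.67996480764219 7.0333 [ 0.11680948  0.7248071  -2.72294035] [ 606.68409021 -273.71766393  148.07065696]
```

View pics/w3.png

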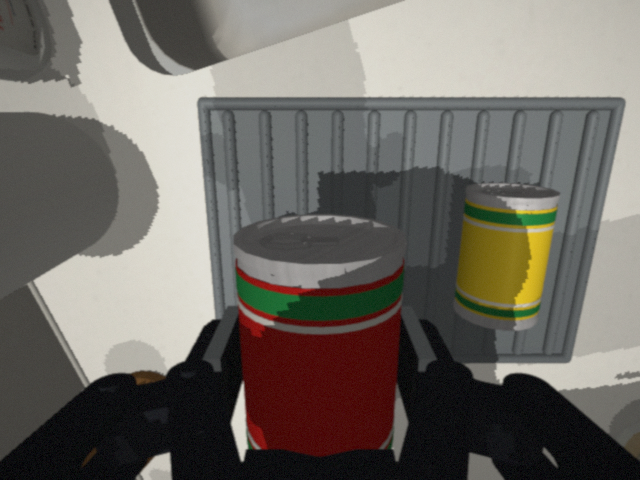

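Run:
```python
from h import *
robot.movel([606,-274,235],max_speed=200)
robot.move_pose([529.5,212.9,245],[180,0,-89.1])
robot.dwell(0.15)
W=cam('wrist'); p=robot.current_ee_pos(); r=robot.current_tool_rot(); im=robot.capture('wrist')
print(robot.current_time_s(),p,r,robot.current_opening())
from scipy.spatial.transform import Rotation as Ro
R=Ro.from_euler('xyz',r,degrees=True).as_matrix()
im2=im.copy()
th=np.linspace(0,6.28,60)
ring=[p+R@np.array([42,27*np.cos(a),-19+27*np.sin(a)]) for a in th]
for q in proj(W,ring): cv2.circle(im2,tuple(int(v) for v in q.round()),1,(255,0,255),-1)
save('w4.png',im2)
T=cam('top');im=robot.capture('top');save('t4.png',cv2.resize(im[100:400,100:420],None,fx=1.9,fy=1.9))
```

```text
9.6 [529.88983491 212.1564175  244.930054  ] [ 1.79996506e+02 -8.36251038e-03 -8.91784171e+01] 52.98783345575815
```

View pics/w4.png

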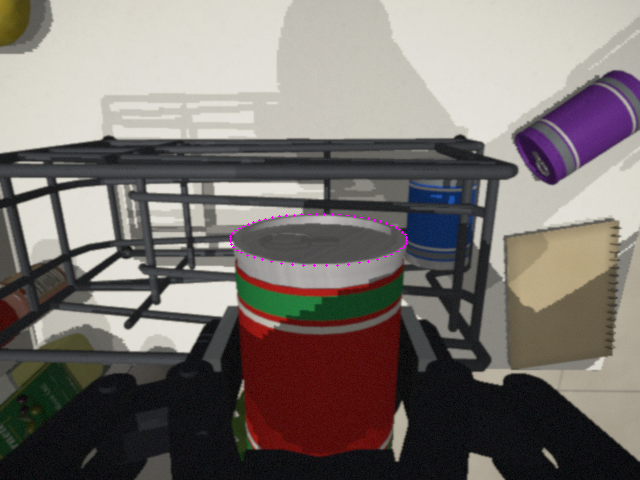

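View pics/t4.png

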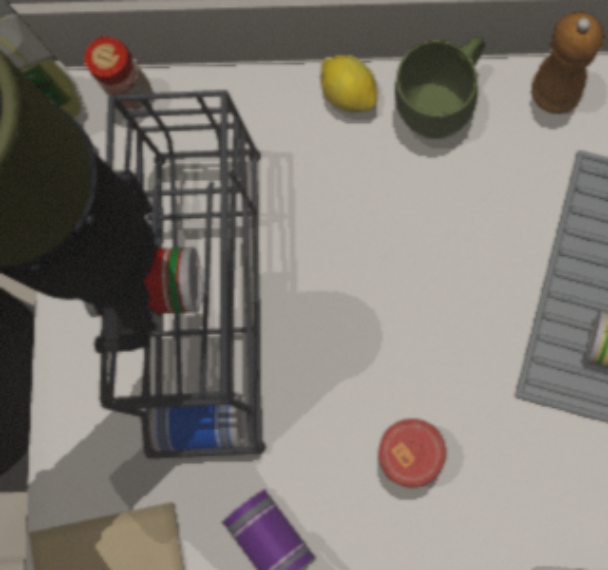

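Run:
```python
from h import *
robot.movel([529.5,212.9,165],max_speed=120)
print(robot.current_wrist_force())
robot.movel([529.5,212.9,154],max_speed=40)
robot.dwell(0.15)
print(robot.current_time_s(),robot.current_ee_pos(),robot.current_tool_rot(),robot.current_wrist_force())
W=cam('wrist'); p=robot.current_ee_pos(); im=robot.capture('wrist'); save('w5.png',im)
```

```text
[ 0.03991881  0.26670496 -1.67928675]
11.0417 [530.04696737 213.10127384 154.72495402] [-1.79903306e+02  3.83471911e-02 -8.90966374e+01] [1.84411941 1.19432333 2.63715034]
```

View pics/w5.png

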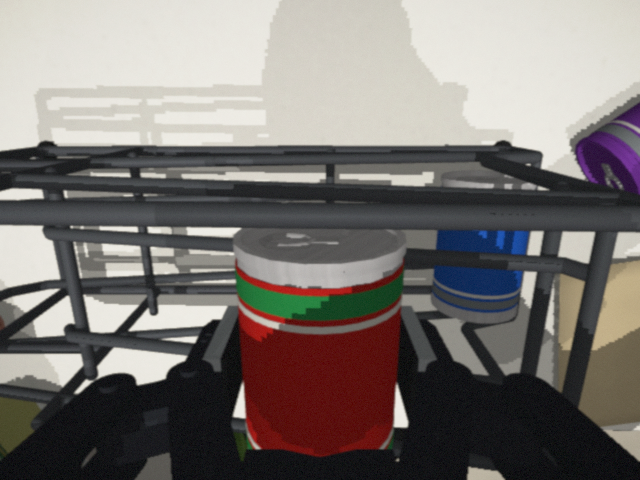

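Run:
```python
from h import *
robot.move_gripper(85)
print(robot.current_time_s(),robot.current_wrist_force(),robot.current_opening())
robot.movel([529.5,212.9,255],max_speed=150)
print(robot.current_wrist_force())
robot.move_pose([493.8,-205,200],[180,0,-106.9])
robot.dwell(0.15)
im=robot.capture('top');save('t6.png',cv2.resize(im[120:360,130:260],None,fx=2.4,fy=2.4))
s=robot.capture('scene');save('s6.png',cv2.resize(s[200:420,130:350],None,fx=2.6,fy=2.6))
W=cam('wrist');im=robot.capture('wrist');save('w6.png',im);
print(robot.current_time_s())
A=np.radians(-16.9); ax=np.array([-np.sin(A),np.cos(A),0])
hsv=cv2.cvtColor(im,cv2.COLOR_RGB2HSV); H,S,V=cv2.split(hsv)
for nm,mk in (('yel',(H>22)&(H<33)&(S>150)&(V>60)),('green',(H>40)&(H<80)&(S>120)&(V>40))):
    k,l,st,c=cv2.connectedComponentsWithStats(mk.astype(np.uint8))
    for i in range(1,k):
        if st[i,4]>250:
            r=cv2.minAreaRect(np.argwhere(l==i)[:,::-1].astype(np.float32)); print(nm,np.round(r[0],1),np.round(r[1]),tincen(W,r[0],ax).round(1))
```

```text
11.5167 [-0.56228346  0.76753279 -0.28002186] 85.6105864631525
[-0.46657324  0.78339703  0.68842649]
14.2
yel [309.  194.5] [67. 70.] [ 494.8 -229.2   34. ]
green [309.  150.5] [11. 72.] [ 486.  -257.5   34. ]
```

View pics/s6.png

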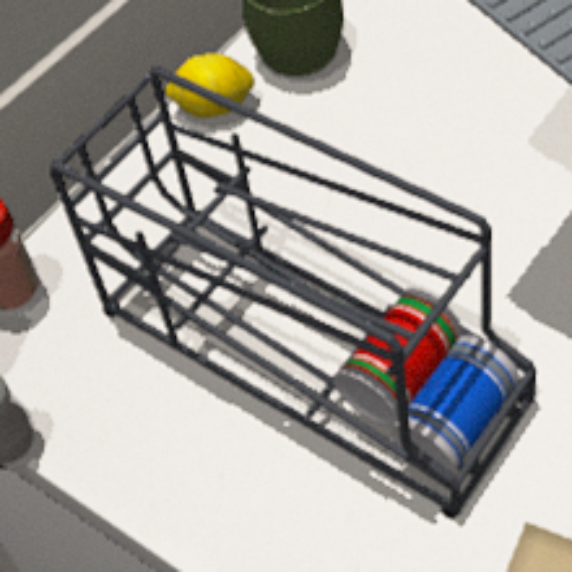

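View pics/t6.png

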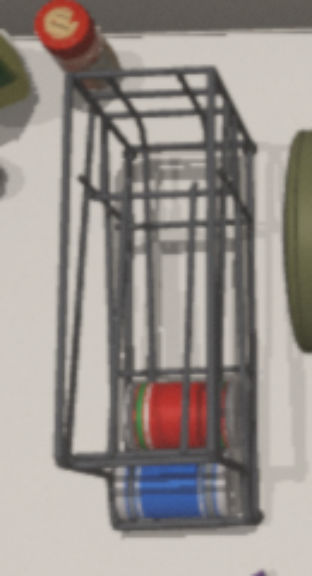

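The red tin is in the bottom track, right behind blue (crop about (400,355) in the scene view). Next is the yellow tin, measured again at (494.3, -229) and unmoved.

Run:
```python
from h import *
robot.move_pose([494.2,-228.9,100],[180,0,-106.9])
robot.movel([494.2,-228.9,15.5],max_speed=120)
robot.dwell(0.1)
print(robot.current_ee_pos(),robot.current_wrist_force())
robot.move_gripper(50,40)
print(robot.current_opening(),robot.current_time_s())
robot.movel([494.2,-228.9,235],max_speed=200)
print(robot.current_opening(),robot.current_wrist_force())
robot.move_pose([529.5,212.9,245],[180,0,-89.1])
robot.dwell(0.15)
W=cam('wrist'); p=robot.current_ee_pos(); r=robot.current_tool_rot(); im=robot.capture('wrist')
print(robot.current_time_s(),p,r,robot.current_opening())
from scipy.spatial.transform import Rotation as Ro
R=Ro.from_euler('xyz',r,degrees=True).as_matrix()
for q in proj(W,[p+R@np.array([42,27*np.cos(a),-19+27*np.sin(a)]) for a in np.linspace(0,6.28,60)]): cv2.circle(im,tuple(int(v) for v in q.round()),1,(255,0,255),-1)
save('w7.png',im)
```

```text
[ 495.05203637 -229.06309526   16.84911155] [ 0.89111831 -0.44579454 -0.22025141]
52.874259211298615 16.05
52.80497088908376 [-0.2390635  -0.12124004 -2.75680073]
19.125 [529.84455149 211.94625154 245.12958568] [-1.79987433e+02  3.23070652e-03 -8.91897555e+01] 52.838372657419825
```

View pics/w7.png

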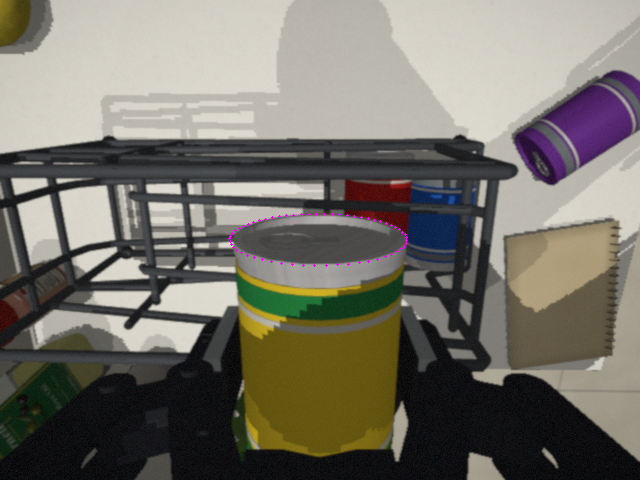

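Run:
```python
from h import *
robot.movel([529.5,212.9,165],max_speed=120)
robot.movel([529.5,212.9,154],max_speed=40)
robot.dwell(0.15)
print(robot.current_time_s(),robot.current_ee_pos(),robot.current_wrist_force())
robot.move_gripper(85)
robot.movel([529.5,212.9,255],max_speed=150)
print(robot.current_wrist_force())
robot.move_pose([493.8,-205,250],[180,0,-106.9])
robot.dwell(0.8)
im=robot.capture('top');save('t8.png',im)
s=robot.capture('scene');save('s8.png',s); save('s8c.png',cv2.resize(s[200:420,130:350],None,fx=2.6,fy=2.6))
print(robot.current_time_s(),robot.current_joint_vel())
```

```text
20.5167 [530.21716224 213.14452372 154.98900746] [2.71014526 1.39734905 3.89932696]
[ 0.19979758 -0.50771338  0.04192845]
24.2167 [-0.02472408 -0.04081056 -0.06181339  0.00286426  0.03978448 -0.02096625]
```

View pics/s8c.png

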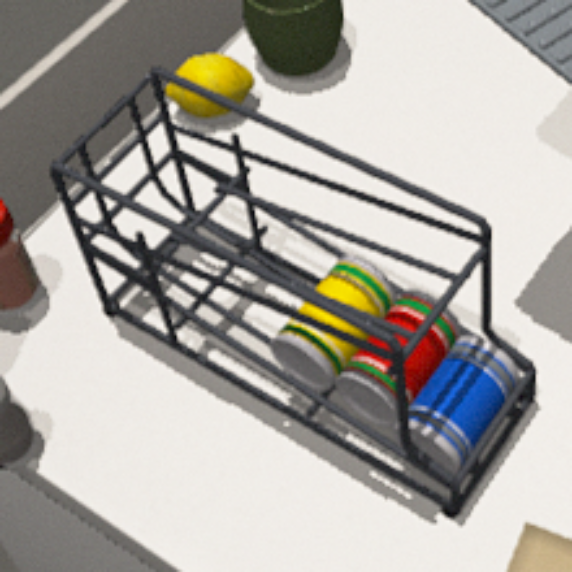

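View pics/t8.png

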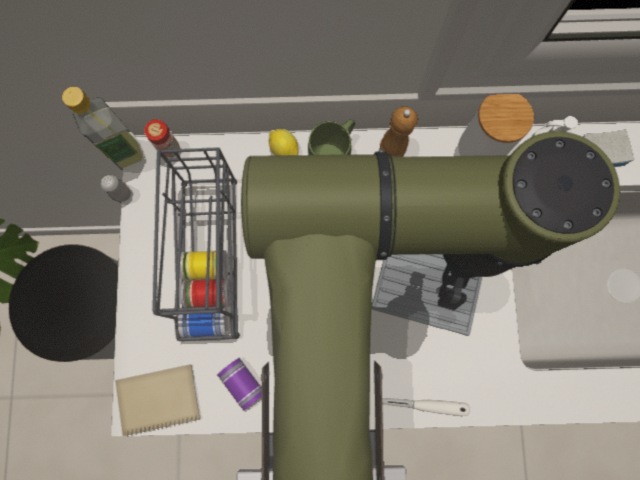

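Both views show blue, red and yellow queued from the front stop, and the arm is clear of everything. Handing in.

Run:
```python
from h import *
print(robot.hand_in(), robot.current_time_s())
```

```text
the job is handed in; nothing more can be done
the job is handed in; nothing more can be done
```

I laid the red tin and then the yellow one on the rack's top track. Each rolled to the back, dropped and came to rest in the bottom track. I handed in shortly after 24.2 s on the robot's clock.

- **Order:** the last scene and top pictures show blue at the front stop, red behind it and yellow last. The open gripper was 250 mm up over the mat, touching nothing.
- **Other things:** the mug and pepper mill look unmoved in the last top picture. The arm hid the honey jar there, and I didn't check the jar in the uncropped scene picture. The arm only passed over the jar's area with the gripper more than 230 mm up. The readings I took of the wrist force stayed below about 6 N.
- **Disagreements:**
  - I first put the mat's yaw at -22°, from the line between the two tins. The mat's edges and the tins' stripes both gave -16.9°, so I used that. The tins were slightly offset from each other along the mat.
  - The first two-view fix of the rack's corners came out 10–20 mm too low. I took the rack's pose from a wrist picture and the given heights instead.

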